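# Free a seized bottle stopper

### The job

The hexagonal stopper of the square amber bottle has seized in its neck: work it out by twisting it back and forth while pulling gently upwards, because a straight pull only lifts the bottle, which must stay down in its holder. Put the stopper in the shallow white tray, then take the round white lid by its knob and lay it flat and centred over the open neck. Set both down, do not drop them, and leave the other glassware where it is.

Things in the scene. Friction and masses are not known exactly. Their poses are not given: they have to be found in the camera images.
- mouth (a point): Centre of the top rim of the bottle's neck, 198 mm above the bench when the bottle stands in its holder; z up. Amber bottle, square body 92 x 92 mm and 125 mm high, sloping shoulder, round neck 50 mm outside, 34 mm inside, 40 mm deep; 1.3 kg. It stands in a grey square holder (116 mm wide, 34 mm high), fixed to the bench, which stops it turning or tipping but not being lifted.
- bottle (a joint): How far the bottle is lifted off the floor of its holder, in m; 0 = standing, positive up. It falls back by its own weight (about 12.5 N).
- stopper_head (a point): Centre of the stopper's head: white plastic hexagonal prism, 42 mm across flats, 40 mm high; z up along the stopper, x normal to one pair of flats (the other pairs at 60 and 120 degrees). Seated, the head rests on the neck's rim, this point 20 mm above it. Below the head is a round plug 30 mm across and 35 mm long, its lowest 17 mm tapering to 24 mm. 90 g.
- plug_tip (a point): Lower end of the stopper's plug, 55 mm below the head's centre. The neck grips the plug with 20 to 32 N of friction (0.3 to 0.5 N m to twist); pulled straight, the bottle comes up too. While the plug turns, a few N lift it, if it rises no faster than about 4 mm per radian turned, so several twists to and fro are needed. It comes free once raised about 18 mm.
- tray: Shallow white tray, heavy, 150 x 150 mm outside, 22 mm high, walls and floor 5 mm; origin under its centre on the bench, x and y along its sides. The stopper may stand on its plug or lie in it.
- lid_knob (a point): A point on the axis of the lid, 30 mm above the lid's underside, z up. The lid is a white porcelain disc 68 mm across and 6 mm thick with a black round knob in its middle: 24 mm across, from 12 to 44 mm above the underside, on a thinner neck. 140 g. It starts flat on the bench.
- amber_jar: Bystander: small round amber jar with a white cap, 44 mm across, 85 mm high; origin at the centre of its underside.
- spatula: Bystander: lab spatula with a black handle, 190 mm long, 22 mm wide, lying flat; origin at its middle, underside.
- beaker: Bystander: clear beaker, 72 mm across, 95 mm high; origin at the centre of its underside.
- clear_bottle: Bystander: round greenish bottle with a white cap, 56 mm across, 125 mm high; origin at the centre of its underside.
- honey_jar: Bystander: wide amber jar with a steel cap, 72 mm across, 100 mm high; origin at the centre of its underside.
- dish: Bystander: white ceramic bowl, 84 mm across, 22 mm high; origin at the centre of its underside.
- flask: Bystander: round flask with a long neck, 84 mm across, 170 mm high; origin at the centre of its underside.
There are look-alikes about, which are no part of the job. What is shaped like the part that bears stopper_head but green or yellow is not meant.

How it is judged:
By the outcome, as a careful person would: the job done as asked, in the order asked, and still so for the second after the job is handed in, with the robot touching nothing.
It also fails if it takes over 72 s, if anything falls off the work surface, if the arm or the gripper's body presses on something with over 40 N, if the wrist force passes 120 N, or if a joint passes its speed limit or range.

### The arm

A 7-joint arm with a two-finger parallel gripper is mounted at the origin on the work surface. World frame = base frame: x ahead of the robot, y to its left, z up, the work surface at z = 0. Lengths are in m, angles in rad, forces in N, time in s.
With the tool pointing down it reaches from about 0.425 to 0.975 m from the base axis. Payload 16.7 kg.
Tool frame: the origin (TCP) lies at the very end of the fingers, on their centre line; the grasp point (between the pads) lies 19 mm behind it; z points along the fingers, y is the direction in which the jaws open and shut (so a half turn about z gives the same grasp; the last joint's range is limited). The gripper opens to 85 mm and grips with 20 to 120 N. Pads are 22 mm wide; open, the fingers measure 114 mm over their backs; the gripper's body (76 mm by 85 mm) begins 54 mm behind the grasp point. The pads swing forward as they close: fully open they stand 13 mm farther back than shut.
Start: joints at [-1.373, 0.426, 0.074, 1.606, -0.034, 1.111, -0.067], TCP at [0.23, 0.635, 0.231] pointing down, gripper open.
Joint ranges: [-2.85, 2.85], [-0.5, 2.14], [-1.23, 1.37], [0.21, 2.46], [-1.02, 4.16], [0.16, 2.05], [-2.73, 2.73]. Speed limits (rad/s): [1.89, 1.89, 2.39, 2.39, 3.01, 3.01, 3.01].

### API

Orientations are given as a rotation vector (axis times angle).
In Python, from bench import arm, imaging, ticket gives the robot as it stands.
- The arm moves only by the tool arm_command, never from a script. Its argument "series" is a list of rows, each a list of 3 entries, a list of its own where there are three numbers: the opening in per cent of the stroke, from 0 (shut) to 100 (fully open), then the shift along the tool's x, y, z in mm, then the turn about the tool's z in rad. A call has 1 to 10 rows; each row shifts and turns the commanded pose from where the row before left it, along the tool's axes as they then stand; what a row does not reach is not made up. A row lasts 1/12 s, in which the tool goes at most 41.7 mm and 7.16 degrees, less where a joint would pass 70% of its speed; a pose out of reach is approached as far as the arm can. A call is refused whole if a number of a shift passes 41.7 or a number of a turn 0.125, either way. A call with a gripper value outside its range is refused whole. The fingers move at their own pace and stop on an object; "force" is the grip in N (left out, the last holds). Time passes only in rows, so rows that do not move let the fingers close. It gives the time, the measured TCP pose, the force and the opening at its end, in the units of the state.
- arm.get_obs(): the state, without advancing time (a new reading comes with each control period).
- imaging.read_camera(name): name is "side" or "top" or "wrist"; returns a dict with "pixels" (384x512x3 uint8, red, green, blue), "K" (3x3 intrinsics, pixels), "extrinsics" (4x4, takes a point from world to camera coordinates); the wrist camera has in their place "hand_eye" (4x4, takes a point from camera to tool coordinates, whose origin is the TCP and whose axes are the flange's). Camera axes: x right, y up, looking along -z (the intrinsics and any distortion apply to the point x, -y, -z); pixel columns grow to the right and rows downward; lengths in m; the calibration is good to about 2 mm. A picture is of the moment at which its call begins: read the wrist's pose just before it. There is no depth.
- ticket.sign_off(): hands the job in, once; it reports no verdict.
The state is a dict: "time_s": time; "q": joint angles; "dq": joint speeds; "tau": joint torques, N m; "tcp_pos": TCP position; "eef_rot": TCP orientation; "wrist_force": force on the tool from outside, world axes, zero at the start; "torque": the same for the moment, N m; "opening": opening from 0.0 (shut) to 1.0 (fully open).
Only numpy, scipy, OpenCV 4.12 (cv2) and the standard library are available. Lean on these libraries where they do the work, as an engineer would, in place of code of your own. Each camera call takes 0.05 s, during which the arm holds its last target. There are 200 camera calls.

## Working session

There is one attempt and no reset: what is moved stays moved. The work goes in short steps, Python scripts to look and compute and a tool call to move; the robot and the scene stay as the last step left them, time stands still between calls to the robot, and variables do not carry over. Pictures are saved under pics/ and viewed, about 8 in all and at most 12, crops included, and the job is handed in when it is done.

Besides the shell and the picture viewer there is one more tool, called as name(argument=value, ...), one argument or row to a line, values as JSON. arm_command: Moves the arm, as the interface text tells. Its arguments: {"type":"object","properties":{"series":{"type":"array"},"force":{"type":"number"}},"required":["series"]}

```bash
ls; mkdir -p pics; cat > h.py <<'E'
import numpy as np, cv2
from scipy.spatial.transform import Rotation as R
from bench import arm, imaging, ticket
def cam(n):
    o=arm.get_obs(); d=imaging.read_camera(n); K=np.array(d["K"])
    if "extrinsics" in d: E=np.array(d["extrinsics"])
    else:
        T=np.eye(4);T[:3,:3]=R.from_rotvec(o["eef_rot"]).as_matrix();T[:3,3]=o["tcp_pos"]
        E=np.linalg.inv(T@np.array(d["hand_eye"]))
    return d["pixels"],K,E,d
def ray(K,E,u,v):
    C=np.linalg.inv(E); p=np.linalg.inv(K)@[u,v,1]; return C[:3,3],C[:3,:3]@[p[0],-p[1],-p[2]]
def plane(K,E,u,v,z):
    o,d=ray(K,E,u,v); return o+d*(z-o[2])/d[2]
def proj(K,E,P):
    c=E[:3,:3]@np.array(P)+E[:3,3]; q=K@[c[0],-c[1],-c[2]]; return q[:2]/q[2]
def save(n,im): cv2.imwrite("pics/"+n,im[...,::-1])
E
python3 - <<'E'
from h import *
a,K,E,d=cam("top");b,K2,E2,d2=cam("side");c,K3,E3,d3=cam("wrist")
print([k for k in d],K,E,K2,E2,d3["hand_eye"],K3)
o=arm.get_obs();print(o)
np.savez("c0.npz",a=a,b=b,K=K,E=E,K2=K2,E2=E2,c=c)
save("top.png",cv2.resize(a,(800,600),interpolation=2));save("side.png",cv2.resize(b,(800,600),interpolation=2))
E
```

```text
pics
['pixels', 'K', 'extrinsics'] [[428.31285484   0.         256.39755951]
 [  0.         428.31285484 194.3795405 ]
 [  0.           0.           1.        ]] [[ 0.02673431 -0.9996373   0.00324631 -0.00634918]
 [ 0.97528497  0.02679527  0.21931994 -0.63692868]
 [-0.21932738 -0.00269729  0.97564759 -1.02221561]
 [ 0.          0.          0.          1.        ]] [[394.83795142   0.         247.4802202 ]
 [  0.         394.83795142 193.490489  ]
 [  0.           0.           1.        ]] [[-0.93930428 -0.34296029 -0.00925772  0.58654627]
 [ 0.22492295 -0.63594939  0.73822628 -0.26545738]
 [-0.25906974  0.69133683  0.67448963 -0.98264573]
 [ 0.          0.          0.          1.        ]] [[ 3.55356302e-04  9.48115923e-01  3.17924630e-01  8.18788398e-02]
 [ 9.99999848e-01 -2.03047257e-04 -5.12209168e-04  2.82443218e-04]
 [-4.21079943e-04  3.17924764e-01 -9.48115851e-01 -1.42843597e-01]
 [ 0.00000000e+00  0.00000000e+00  0.00000000e+00  1.00000000e+00]] [[345.4869798    0.         259.97968284]
 [  0.         345.4869798  191.88357622]
 [  0.           0.           1.        ]]
{'time_s': 0.15, 'q': array([-1.37248093,  0.42655807,  0.07385858,  1.60645233, -0.03410206,
        1.11076513, -0.06706328]), 'dq': array([-1.19512462e-03, -2.91114779e-03,  8.25879182e-05, -2.78110806e-03,
       -1.46995808e-04, -2.14570239e-03, -9.98450788e-04]), 'tau': array([ 2.81114189e-03, -9.50313663e+01,  3.76322195e+00, -4.63759089e+01,
        1.92237552e-02,  7.79298978e-03,  9.81841595e-06]), 'tcp_pos': array([0.22998839, 0.63429042, 0.2307951 ]), 'eef_rot': array([-5.43576272e-01, -3.09410217e+00,  1.44179822e-03]), 'wrist_force': array([ 0.91417562,  0.76694483, -0.41193067]), 'torque': array([0.01585782, 0.03316901, 0.01183671]), 'opening': 1.0030806969055657}
```

View pics/top.png

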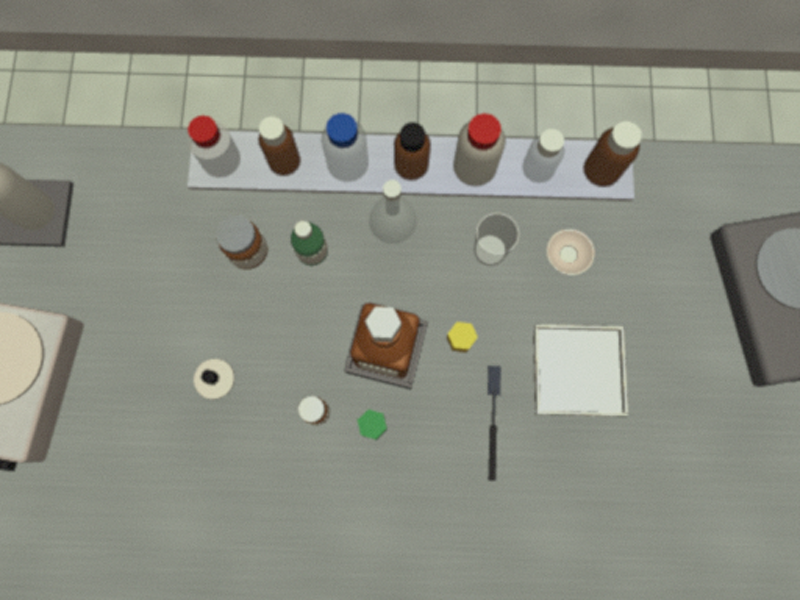

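View pics/side.png

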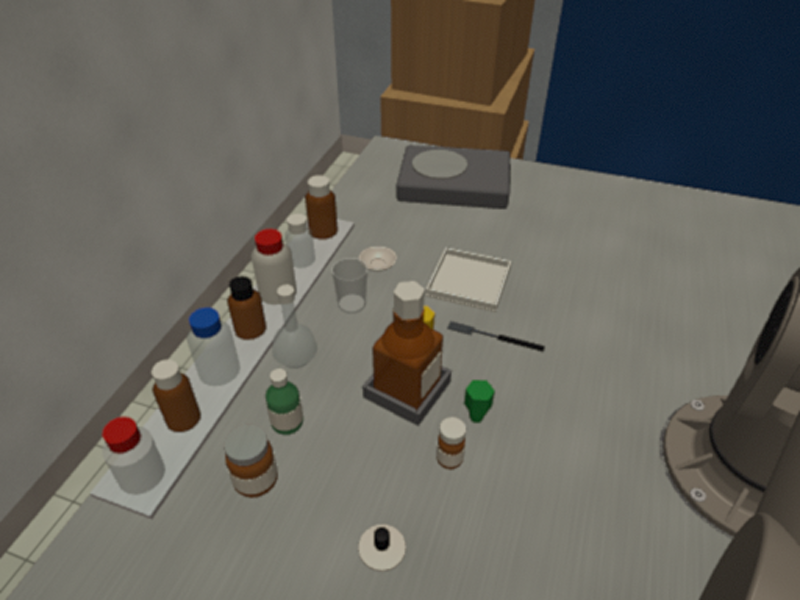

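Top view (800x600 px): candidates for the stopper are the white hexagon on the amber bottle (383,323), the yellow hexagon (462,336), the green hexagon (372,424) and the round white jar cap (312,409). I choose the white hexagon on the square bottle. The lid, with its black knob, is at (213,378) and the tray at (581,370). I'll measure these next and check the choice in a close crop.

```bash
cat > m.py <<'E'
from h import *
z=np.load("c0.npz");a,K,E,b,K2,E2=[z[k] for k in("a","K","E","b","K2","E2")]
S=512/800
def blob(im,u,v,r,f):
    m=f(im.astype(int)).astype(np.uint8);w=np.zeros_like(m);cv2.circle(w,(int(u),int(v)),r,1,-1);m&=w
    n,l,st,c=cv2.connectedComponentsWithStats(m);i=1+np.argmax(st[1:,4]);M=(l==i).astype(np.uint8)
    return cv2.findContours(M,cv2.RETR_EXTERNAL,cv2.CHAIN_APPROX_NONE)[0][0][:,0,:],st[i,4]
white=lambda t:lambda i:(i.min(2)>t)&(i.max(2)-i.min(2)<45)
def tri(p,q):
    A=[];B=[]
    for (KK,EE,x) in((K,E,p),(K2,E2,q)):
        o,d=ray(KK,EE,*x);d/=np.linalg.norm(d);P=np.eye(3)-np.outer(d,d);A.append(P);B.append(P@o)
    return np.linalg.solve(sum(A),sum(B))
if __name__=="__main__":
    for n,u,v,r,zz in(("stop",383,323,20,.238),("tray",581,370,60,.022),("lid",213,378,18,.006),("cap",312,409,14,.085)):
        c,ar=blob(a,u*S,v*S,r,white(150))
        P=np.array([plane(K,E,x,y,zz)[:2] for x,y in c]).astype(np.float32)*1000
        print(n,ar,"centre",cv2.minEnclosingCircle(P),"rect",cv2.minAreaRect(P))
        if n=="stop":
            print(cv2.approxPolyDP(P,5,True)[:,0].round())
    black=lambda i:i.max(2)<60
    k1,_=blob(a,210*S,377*S,12,black);k2,_=blob(b,381*S,539*S,14,black)
    print("knob",k1.mean(0),k2.mean(0),tri(k1.mean(0),k2.mean(0)))
    A=cv2.resize(a[int(280*S):int(400*S),int(330*S):int(450*S)],None,fx=5,fy=5,interpolation=2)
    B=cv2.resize(b[int(270*S):int(420*S),int(350*S):int(470*S)],None,fx=4,fy=4,interpolation=2)
    W=np.zeros((400,800,3),np.uint8);W[:A.shape[0],:A.shape[1]]=A[:400];W[:min(400,B.shape[0]),400:400+B.shape[1]]=B[:400];save("crop.png",W)
E
python3 m.py
```

```text
stop 327 centre ((574.2691040039062, 35.12018585205078), 23.757076263427734) rect ((573.0142822265625, 34.58098602294922), (44.70804977416992, 41.22489547729492), 27.702085494995117)
[[595.  24.]
 [593.  46.]
 [575.  58.]
 [553.  46.]
 [554.  23.]
 [569.  13.]]
tray 3088 centre ((544.343505859375, -292.3447570800781), 103.93155670166016) rect ((545.4490356445312, -293.1764221191406), (150.66123962402344, 149.56858825683594), 0.10906744003295898)
lid 402 centre ((514.8758544921875, 324.58599853515625), 33.689395904541016) rect ((514.1661987304688, 325.12213134765625), (63.31818389892578, 64.0489730834961), 1.557870626449585)
cap 209 centre ((463.87677001953125, 147.40672302246094), 20.131223678588867) rect ((463.8391418457031, 147.1721649169922), (38.60554122924805, 36.48084259033203), 3.00966215133667)
knob [134. 241.] [243.94117647 344.5       ] [0.51407527 0.32376958 0.03025654]
```

View pics/crop.png

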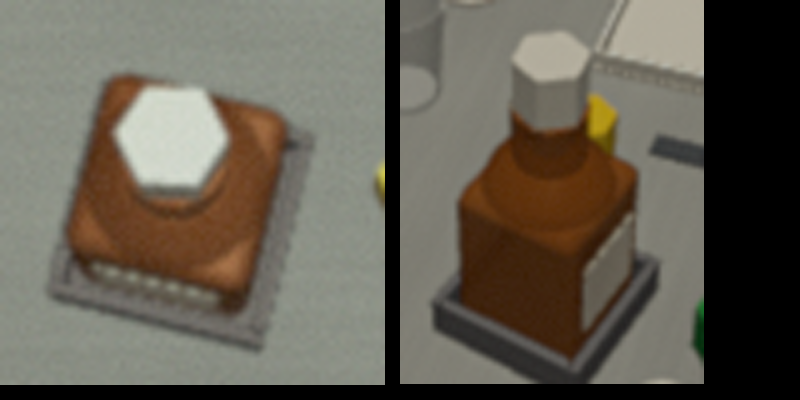

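The crop confirms it: the left panel shows the white hexagon head near (172,138) on the square amber bottle's neck, and the yellow look-alike sits behind it in the side view. Moving above the bottle now.

arm_command(
  series=[
    [100,[-26.4,-22.2,-3.5],0.017],
    [100,[-26.4,-22.2,-3.5],0.017],
    [100,[-26.4,-22.2,-3.5],0.017],
    [100,[-26.4,-22.2,-3.5],0.017],
    [100,[-26.4,-22.2,-3.5],0.017],
    [100,[-26.4,-22.2,-3.5],0.017],
    [100,[-26.4,-22.2,-3.5],0.017],
    [100,[-26.4,-22.2,-3.5],0.017],
    [100,[-26.4,-22.2,-3.5],0.017],
    [100,[-26.4,-22.2,-3.5],0.017],
  ],
)

```text
time_s: 0.98
tcp_pos: [0.3794, 0.3222, 0.2664]
eef_rot: [-0.806, -3.036, 0.0]
wrist_force: [1.1, 0.3, 0.4]
opening: 0.998
```

arm_command(
  series=[
    [100,[-31.2,-15.3,-3.4],0],
    [100,[-31.2,-15.3,-3.4],0],
    [100,[-31.2,-15.3,-3.4],0],
    [100,[-31.2,-15.3,-3.4],0],
    [100,[-31.2,-15.3,-3.4],0],
    [100,[-31.2,-15.3,-3.4],0],
    [100,[-31.2,-15.3,-3.4],0],
    [100,[-31.2,-15.3,-3.4],0],
    [100,[-31.2,-15.3,-3.4],0],
    [100,[-31.2,-15.3,-3.4],0],
  ],
)

```text
time_s: 1.82
tcp_pos: [0.575, 0.035, 0.3005]
eef_rot: [0.804, 3.037, 0.0]
wrist_force: [0.5, 1.1, -0.5]
opening: 0.994
```

```bash
python3 - <<'E'
from h import *
from m import blob,white
c,K,E,d=cam("wrist");o=arm.get_obs();print(o["time_s"],o["tcp_pos"],o["eef_rot"],o["q"])
save("w1.png",c)
u=proj(K,E,[.574,.035,.238]);print(u)
cn,ar=blob(c,*u,75,white(130))
P=(np.array([plane(K,E,x,y,.238)[:2] for x,y in cn])*1000).astype(np.float32)
print(ar,cv2.minEnclosingCircle(P),cv2.approxPolyDP(P,4,True)[:,0].round(1))
E
```

```text
1.8667 [0.57780425 0.02877862 0.3012757 ] [ 8.11382760e-01  3.03211031e+00 -2.67302207e-03] [-0.60303929  0.22515437  0.52747801  1.768109   -0.11914701  1.17856085
  1.00674632]
[258.60546111 209.96679387]
3598 ((574.2817993164062, 34.72306442260742), 24.22881507873535) [[554.1  48.1]
 [552.8  23.6]
 [574.8  10.9]
 [594.1  21.5]
 [592.8  48.4]
 [574.4  58.9]]
```

View pics/w1.png

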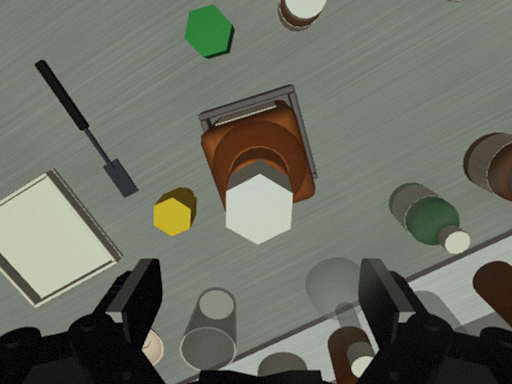

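The wrist view shows the white hexagon at (259,209), with its flats parallel to the jaws. The fit gives centre (574, 35) mm and flat normals at 0, 60 and 120 degrees, and tool y is at about 60. Descending.

arm_command(
  series=[
    [100,[0,0,10],0],
    [100,[0,0,12],0],
    [100,[0,0,12],0],
    [100,[0,0,12],0],
    [100,[0,0,12],0],
    [100,[0,0,12],0],
    [100,[0,0,12],0],
    [100,[0,0,5],0],
    [100,[0,0,0],0],
    [100,[0,0,0],0],
  ],
)

```text
time_s: 2.7
tcp_pos: [0.5745, 0.0365, 0.2132]
eef_rot: [-0.804, -3.037, 0.0]
wrist_force: [0.5, 0.2, 0.0]
opening: 1.0
```

```bash
python3 - <<'E'
from h import *
o=arm.get_obs();print(o["time_s"],o["tcp_pos"],o["eef_rot"],o["wrist_force"])
E
```

```text
2.7 [0.57446297 0.03651224 0.21324199] [-8.04470701e-01 -3.03661202e+00  4.26728042e-04] [0.47019736 0.22121721 0.02563094]
```

arm_command(
  series=[
    [100,[0,-1.5,5],0],
    [100,[0,0,4],0],
    [0,[0,0,0],0],
    [0,[0,0,0],0],
    [0,[0,0,0],0],
    [0,[0,0,0],0],
    [0,[0,0,0],0],
    [0,[0,0,0],0],
    [0,[0,0,0],0],
    [0,[0,0,0],0],
  ],
  force=70,
)

```text
time_s: 3.53
tcp_pos: [0.5737, 0.035, 0.2048]
eef_rot: [0.805, 3.037, 0.0]
wrist_force: [-3.6, -0.9, 6.5]
opening: 0.479
```

arm_command(
  series=[
    [0,[0,0,0],0.1],
    [0,[0,0,-0.2],0.1],
    [0,[0,0,-0.3],0.1],
    [0,[0,0,-0.3],0.1],
    [0,[0,0,-0.3],0.1],
    [0,[0,0,-0.3],0.1],
    [0,[0,0,-0.3],0.1],
    [0,[0,0,-0.3],0.1],
    [0,[0,0,-0.3],0.1],
    [0,[0,0,0],0],
  ],
)

```text
time_s: 4.37
tcp_pos: [0.5734, 0.0353, 0.2064]
eef_rot: [-2.051, -2.379, 0.001]
wrist_force: [-1.0, -0.6, -3.9]
opening: 0.483
```

arm_command(
  series=[
    [0,[0,0,0],-0.12],
    [0,[0,0,-0.3],-0.12],
    [0,[0,0,-0.4],-0.12],
    [0,[0,0,-0.4],-0.12],
    [0,[0,0,-0.4],-0.12],
    [0,[0,0,-0.4],-0.12],
    [0,[0,0,-0.4],-0.12],
    [0,[0,0,-0.4],-0.12],
    [0,[0,0,-0.4],-0.12],
    [0,[0,0,0],-0.1],
  ],
)

```text
time_s: 5.2
tcp_pos: [0.5735, 0.0351, 0.2096]
eef_rot: [-0.358, -3.121, 0.0]
wrist_force: [0.1, -1.0, -3.9]
opening: 0.482
```

```bash
cat > side.py <<'E'
from h import *
import sys
o=arm.get_obs();b,K,E,d=cam("side");print(o["time_s"],o["tcp_pos"],o["wrist_force"],o["q"].round(2))
r=np.load("c0.npz")["b"]
# white label on bottle bottom edge / amber body shift: phase-correlate patch of the body edge
g=lambda i:np.float32(cv2.cvtColor(i,cv2.COLOR_RGB2GRAY))
y0,y1,x0,x1=215,258,236,290
t=g(r)[y0:y1,x0:x1];R_=cv2.matchTemplate(np.repeat(np.repeat(g(b)[y0-8:y1+8,x0-8:x1+8],1,0),1,1),t,cv2.TM_CCOEFF_NORMED)
print("body shift px (dx,dy)",np.array(cv2.minMaxLoc(R_)[3])-8,cv2.minMaxLoc(R_)[1])
if len(sys.argv)>1: save(sys.argv[1],cv2.resize(b[130:290,190:340],None,fx=4,fy=3.75,interpolation=2))
E
python3 side.py
```

```text
5.2 [0.57350165 0.03505977 0.20961636] [ 0.08409778 -0.99885945 -3.91027301] [-0.53  0.3   0.44  1.88 -0.15  0.99  1.32]
body shift px (dx,dy) [0 0] 0.9988572597503662
```

arm_command(
  series=[
    [0,[0,0,0],0.12],
    [0,[0,0,-0.3],0.12],
    [0,[0,0,-0.4],0.12],
    [0,[0,0,-0.4],0.12],
    [0,[0,0,-0.4],0.12],
    [0,[0,0,-0.4],0.12],
    [0,[0,0,-0.4],0.12],
    [0,[0,0,-0.4],0.12],
    [0,[0,0,-0.4],0.12],
    [0,[0,0,0],0.1],
  ],
)

```text
time_s: 6.08
tcp_pos: [0.5735, 0.0353, 0.2127]
eef_rot: [-2.052, -2.379, 0.001]
wrist_force: [1.3, 0.3, -3.2]
opening: 0.482
```

arm_command(
  series=[
    [0,[0,0,0],-0.12],
    [0,[0,0,-0.3],-0.12],
    [0,[0,0,-0.4],-0.12],
    [0,[0,0,-0.4],-0.12],
    [0,[0,0,-0.4],-0.12],
    [0,[0,0,-0.4],-0.12],
    [0,[0,0,-0.4],-0.12],
    [0,[0,0,-0.4],-0.12],
    [0,[0,0,-0.4],-0.12],
    [0,[0,0,0],-0.1],
  ],
)

```text
time_s: 6.92
tcp_pos: [0.5735, 0.0351, 0.2158]
eef_rot: [-0.363, -3.12, 0.0]
wrist_force: [0.2, -0.7, -3.1]
opening: 0.479
```

arm_command(
  series=[
    [0,[0,0,0],0.12],
    [0,[0,0,-0.3],0.12],
    [0,[0,0,-0.4],0.12],
    [0,[0,0,-0.4],0.12],
    [0,[0,0,-0.4],0.12],
    [0,[0,0,-0.4],0.12],
    [0,[0,0,-0.4],0.12],
    [0,[0,0,-0.4],0.12],
    [0,[0,0,-0.4],0.12],
    [0,[0,0,0],0.1],
  ],
)

```text
time_s: 7.75
tcp_pos: [0.5736, 0.0353, 0.219]
eef_rot: [2.052, 2.379, -0.0]
wrist_force: [-0.7, -0.3, -2.2]
opening: 0.481
```

arm_command(
  series=[
    [0,[0,0,0],-0.12],
    [0,[0,0,-0.3],-0.12],
    [0,[0,0,-0.4],-0.12],
    [0,[0,0,-0.4],-0.12],
    [0,[0,0,-0.4],-0.12],
    [0,[0,0,-0.4],-0.12],
    [0,[0,0,-0.4],-0.12],
    [0,[0,0,-0.4],-0.12],
    [0,[0,0,-0.4],-0.12],
    [0,[0,0,0],-0.1],
  ],
)

```text
time_s: 8.58
tcp_pos: [0.5738, 0.0348, 0.2226]
eef_rot: [0.363, 3.12, 0.0]
wrist_force: [-2.5, -1.2, 4.9]
opening: 0.48
```

```bash
python3 side.py s2.png
```

```text
8.5833 [0.57381385 0.03483945 0.22264522] [-2.4525561  -1.16392804  4.89702028] [-0.54  0.29  0.44  1.86 -0.14  1.02  1.3 ]
body shift px (dx,dy) [0 0] 0.9989665746688843
```

View pics/s2.png

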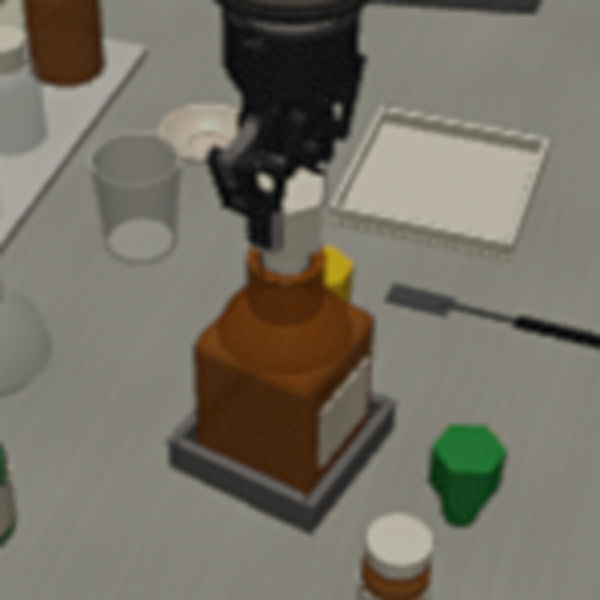

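The stopper is about 18 mm out (head at (300,200), plug visible above the neck). The bottle hasn't moved. One more twisting rise, then straight up.

arm_command(
  series=[
    [0,[0,0,0],0.12],
    [0,[0,0,-0.3],0.12],
    [0,[0,0,-0.4],0.12],
    [0,[0,0,-0.4],0.12],
    [0,[0,0,-0.4],0.12],
    [0,[0,0,-0.4],0.12],
    [0,[0,0,-0.4],0.12],
    [0,[0,0,-1],0.05],
    [0,[0,0,-2],0],
    [0,[0,0,-2],0],
  ],
)

```text
time_s: 9.47
tcp_pos: [0.5737, 0.0353, 0.2296]
eef_rot: [1.678, 2.656, -0.0]
wrist_force: [0.1, 0.0, -0.7]
opening: 0.479
```

arm_command(
  series=[
    [0,[0,0,-3],0],
    [0,[0,0,-4],0],
    [0,[0,0,-6],0],
    [0,[0,0,-8],0],
    [0,[0,0,-10],0],
    [0,[0,0,-10],0],
    [0,[0,0,-10],0],
    [0,[0,0,-6],0],
    [0,[0,0,0],0],
    [0,[0,0,0],0],
  ],
)

```text
time_s: 10.3
tcp_pos: [0.5738, 0.0353, 0.2867]
eef_rot: [1.679, 2.655, 0.001]
wrist_force: [-0.1, 0.5, -0.7]
opening: 0.479
```

```bash
python3 side.py
```

```text
10.3 [0.57375859 0.03530844 0.28667263] [-0.10285191  0.54114349 -0.70487441] [-0.7   0.24  0.64  1.8  -0.16  1.15  0.43]
body shift px (dx,dy) [0 0] 0.9989154934883118
```

arm_command(
  series=[
    [0,[-15,-9,0],0],
    [0,[-28,-16.5,0],0],
    [0,[-33,-19.3,4],0],
    [0,[-35,-20.5,8],0],
    [0,[-35,-20.5,8],0],
    [0,[-35,-20.5,8],0],
    [0,[-35,-20.5,8],0],
    [0,[-33,-19.3,8],0],
    [0,[-25,-14.5,8],0],
    [0,[-10.1,-6,8],0],
  ],
)

```text
time_s: 11.18
tcp_pos: [0.5431, -0.2976, 0.2256]
eef_rot: [-1.685, -2.651, 0.003]
wrist_force: [-1.1, 0.4, -0.8]
opening: 0.485
```

arm_command(
  series=[
    [0,[0,0,15],0],
    [0,[0,0,18],0],
    [0,[0,0,20],0],
    [0,[0,0,20],0],
    [0,[0,0,20],0],
    [0,[0,0,20],0],
    [0,[0,0,15],0],
    [0,[0,0,8],0],
    [0,[0,0,0],0],
    [0,[0,0,0],0],
  ],
)

```text
time_s: 12.02
tcp_pos: [0.5448, -0.293, 0.0904]
eef_rot: [-1.679, -2.655, 0.001]
wrist_force: [0.3, -0.5, -0.4]
opening: 0.48
```

```bash
python3 - <<'E'
from h import *
o=arm.get_obs();b,K,E,d=cam("side");t=cam("top")[0]; w=cam("wrist")[0];print(o["tcp_pos"],o["eef_rot"],o["wrist_force"],o["opening"])
W=np.hstack([cv2.resize(b[100:250,220:400],(400,334)),cv2.resize(w,(400,334))]);save("s3.png",W)
E
```

```text
[ 0.54477835 -0.29302167  0.09041179] [-1.67913888e+00 -2.65455751e+00  7.34393954e-04] [ 0.33116389 -0.53869641 -0.41442842] 0.479710373213263
```

View pics/s3.png

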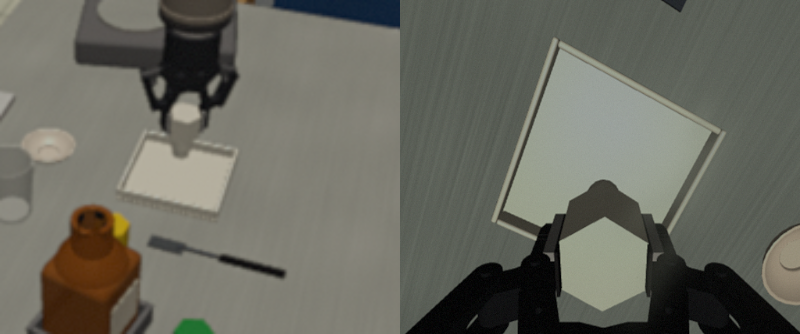

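The stopper is held upright, at (182,125) in the left panel. In the wrist view the grip is square and the stopper is above the tray. I'll lower it slowly towards contact, which I expect near TCP z = 0.047.

arm_command(
  series=[
    [0,[0,0,10],0],
    [0,[0,0,10],0],
    [0,[0,0,8],0],
    [0,[0,0,5],0],
    [0,[0,0,4],0],
    [0,[0,0,3],0],
    [0,[0,0,2],0],
    [0,[0,0,0],0],
    [0,[0,0,0],0],
  ],
)

```text
time_s: 12.92
tcp_pos: [0.5449, -0.293, 0.0485]
eef_rot: [1.679, 2.655, -0.0]
wrist_force: [0.2, -0.4, -1.1]
opening: 0.481
```

arm_command(
  series=[
    [0,[0,0,0.5],0],
    [0,[0,0,0.5],0],
    [0,[0,0,0.5],0],
    [0,[0,0,0],0],
  ],
)

```text
time_s: 13.25
tcp_pos: [0.545, -0.2928, 0.047]
eef_rot: [1.679, 2.655, -0.0]
wrist_force: [0.5, 0.1, -0.7]
opening: 0.484
```

arm_command(
  series=[
    [0,[0,0,0.5],0],
    [0,[0,0,0.5],0],
    [0,[0,0,0],0],
  ],
)

```text
time_s: 13.5
tcp_pos: [0.5451, -0.2931, 0.0469]
eef_rot: [1.679, 2.655, 0.001]
wrist_force: [-3.5, 2.6, 15.4]
opening: 0.478
```

Contact shows as +15 N. I'll ease off slightly and open gently.

arm_command(
  series=[
    [0,[0,0,-0.6],0],
    [0,[0,0,0],0],
    [54,[0,0,0],0],
    [58,[0,0,0],0],
    [65,[0,0,0],0],
    [75,[0,0,0],0],
    [80,[0,0,0],0],
    [80,[0,0,0],0],
  ],
  force=20,
)

```text
time_s: 14.17
tcp_pos: [0.5449, -0.2929, 0.0465]
eef_rot: [-1.679, -2.655, 0.0]
wrist_force: [0.5, -0.6, -0.3]
opening: 0.8
```

arm_command(
  series=[
    [80,[0,0,-4],0],
    [80,[0,0,-8],0],
    [80,[0,0,-12],0],
    [80,[0,0,-16],0],
    [80,[0,0,-25],0],
    [80,[0,0,-30],0],
    [80,[0,0,-35],0],
    [80,[0,0,-40],0],
    [80,[0,0,-30],0],
    [80,[0,0,-10],0],
  ],
)

```text
time_s: 15.0
tcp_pos: [0.5459, -0.2942, 0.2625]
eef_rot: [1.677, 2.649, 0.003]
wrist_force: [-0.5, -0.2, 0.2]
opening: 0.799
```

```bash
python3 - <<'E'
from h import *
from m import blob,white
o=arm.get_obs();t,Kt,Et,_=cam("top");b,K,E,d=cam("side");w=cam("wrist")[0];print(o["tcp_pos"],o["eef_rot"],o["wrist_force"],o["opening"])
W=np.hstack([cv2.resize(b[100:250,220:400],(400,334)),cv2.resize(w,(400,334))]);save("s4.png",W)
# neck rim centre: dark/amber ring in top view near expected
S=.64
im=t[int(285*S):int(400*S),int(330*S):int(440*S)]
save("neck.png",cv2.resize(im,None,fx=8,fy=8,interpolation=2))
print(proj(Kt,Et,[.574,.035,.198]),int(330*S),int(285*S))
E
```

```text
[ 0.54594015 -0.29423406  0.26254216] [1.67701181 2.64912987 0.00279035] [-0.54950305 -0.20569792  0.19549695] 0.7992158954894472
[245.02931293 209.06822116] 211 182
```

View pics/s4.png

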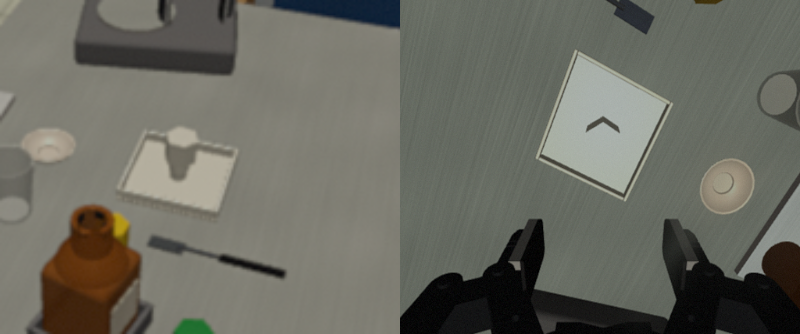

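The stopper stands upright in the tray (left panel, (180,150)). Next, over to the lid.

arm_command(
  series=[
    [80,[12,5,0],0],
    [80,[24,10,0],0],
    [80,[32,13.3,0],0],
    [80,[32,13.3,0],0],
    [80,[32,13.3,0],0],
    [80,[32,13.3,0],0],
    [80,[32,13.3,0],0],
    [80,[32,13.3,0],0],
    [80,[32,13.3,0],0],
    [80,[32,13.3,0],0],
  ],
)

```text
time_s: 15.98
tcp_pos: [0.5283, 0.0245, 0.2557]
eef_rot: [-1.679, -2.654, 0.002]
wrist_force: [1.2, 0.2, -0.0]
opening: 0.799
```

arm_command(
  series=[
    [80,[32,13.3,0],0],
    [80,[32,13.3,0],0],
    [80,[32,13.3,0],0],
    [80,[32,13.3,0],0],
    [80,[32,13.3,0],0],
    [80,[32,13.3,8],0],
    [80,[32,13.3,10],0],
    [80,[30,12,12],0],
    [80,[18,7,12],0],
    [80,[8,3,10],0],
  ],
)

```text
time_s: 16.82
tcp_pos: [0.5117, 0.3283, 0.2021]
eef_rot: [-1.674, -2.657, 0.004]
wrist_force: [-0.4, 0.4, -0.6]
opening: 0.804
```

```bash
cat > knob.py <<'E'
from h import *
from m import blob
import sys
o=arm.get_obs();w,K,E,d=cam("wrist");print(o["time_s"],o["tcp_pos"],o["eef_rot"],o["q"].round(2),abs(o["dq"]).max())
z=float(sys.argv[1]);cx,cy=map(float,sys.argv[2:4])
u=proj(K,E,[cx,cy,z]);print("expect px",u)
lid,ar=blob(w,*proj(K,E,[cx,cy,z-.038]),110,lambda i:(i.min(2)>140)&(i.max(2)-i.min(2)<60))
P=np.array([plane(K,E,x,y,z-.038)[:2] for x,y in lid]).astype(np.float32)*1000
print("lid",ar,cv2.minEnclosingCircle(P))
k,ar=blob(w,*u,45,lambda i:i.max(2)<50)
m=k.mean(0);P=np.array([plane(K,E,x,y,z)[:2] for x,y in k]).astype(np.float32)*1000
print("knob",ar,m,cv2.minEnclosingCircle(P))
save(sys.argv[4],w)
E
python3 knob.py .044 .5143 .3243 w5.png
```

```text
16.8167 [0.5116602  0.32830296 0.20209768] [-1.67374338 -2.65727428  0.00359143] [-1.05  0.37  0.47  1.81 -0.2   1.01 -0.05] 0.19097333175290762
expect px [260.87976549 177.15405852]
lid 2684 ((513.8807373046875, 324.8105773925781), 33.60734558105469)
knob 593 [260.77922078 172.23376623] ((512.555419921875, 328.17376708984375), 13.731618881225586)
```

View pics/w5.png

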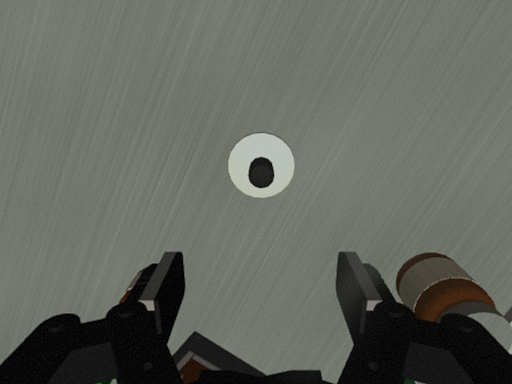

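The lid is at (261,165) with its knob towards (261,172), and the fit puts its centre at (513.9, 324.8) mm. Descending.

arm_command(
  series=[
    [70,[0,0,15],0],
    [70,[0,0,25],0],
    [70,[0,0,25],0],
    [70,[0,0,25],0],
    [70,[0,0,25],0],
    [70,[0,0,15],0],
    [70,[0,0,10],0],
    [70,[0,0,0],0],
    [70,[0,0,0],0],
  ],
)

```text
time_s: 17.62
tcp_pos: [0.5137, 0.3244, 0.0648]
eef_rot: [1.68, 2.654, -0.001]
wrist_force: [0.6, 0.3, 0.4]
opening: 0.703
```

```bash
python3 knob.py .044 .5139 .3248 w6.png
```

```text
17.6167 [0.51371471 0.32439245 0.06476137] [ 1.68046844e+00  2.65421859e+00 -1.07185621e-03] [-0.98  0.54  0.4   1.91 -0.3   0.75  0.04] 0.02189349713273838
expect px [260.11191847 240.65733454]
lid 6074 ((513.9080810546875, 324.98724365234375), 33.557350158691406)
knob 1979 [260.48979592 230.0952381 ] ((511.63525390625, 330.0451965332031), 15.979713439941406)
```

arm_command(
  series=[
    [70,[0.5,0.2,12],0],
    [70,[0,0,15],0],
    [70,[0,0,13],0],
    [70,[0,0,8],0],
    [70,[0,0,4],0],
    [70,[0,0,0],0],
    [0,[0,0,0],0],
    [0,[0,0,0],0],
    [0,[0,0,0],0],
    [0,[0,0,0],0],
  ],
  force=40,
)

```text
time_s: 18.5
tcp_pos: [0.5138, 0.3261, 0.0133]
eef_rot: [1.679, 2.655, 0.002]
wrist_force: [-0.8, -1.0, 3.7]
opening: 0.267
```

arm_command(
  series=[
    [0,[0,0,0],0],
    [0,[0,0,0],0],
    [0,[0,0,0],0],
    [0,[0,0,0],0],
  ],
)

```text
time_s: 18.83
tcp_pos: [0.5138, 0.3261, 0.0132]
eef_rot: [1.679, 2.655, 0.002]
wrist_force: [-1.6, -0.5, 6.2]
opening: 0.268
```

arm_command(
  series=[
    [0,[0,0,-3],0],
    [0,[0,0,-8],0],
    [0,[0,0,-20],0],
    [0,[0,0,-32],0],
    [0,[0,0,-36],0],
    [0,[0,0,-36],0],
    [0,[0,0,-36],0],
    [0,[0,0,-36],0],
    [0,[0,0,-28],0],
    [0,[0,0,-20],0],
  ],
)

```text
time_s: 19.67
tcp_pos: [0.5139, 0.3258, 0.2714]
eef_rot: [1.679, 2.654, 0.005]
wrist_force: [0.2, 1.1, -0.9]
opening: 0.271
```

```bash
python3 - <<'E'
from h import *
o=arm.get_obs();t,Kt,Et,_=cam("top");w=cam("wrist")[0];b=cam("side")[0]
print(o["tcp_pos"],o["eef_rot"],o["wrist_force"],o["opening"])
S=.64
A=cv2.resize(t[180:260,205:285],(400,400),interpolation=2);B=cv2.resize(w,(400,300))
B=np.vstack([B,np.zeros((100,400,3),np.uint8)]);save("s7.png",np.hstack([A,B]))
E
```

```text
[0.51387836 0.32577166 0.27139535] [1.67945878 2.65422583 0.00502716] [ 0.20840034  1.05312013 -0.85322939] 0.2705774982608388
```

View pics/s7.png

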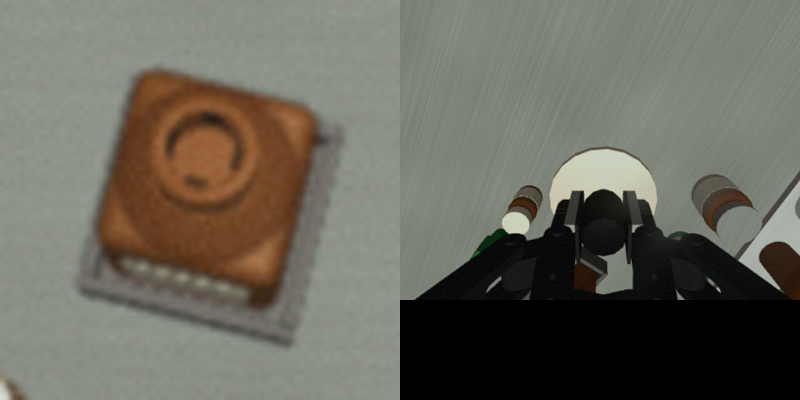

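The lid is held flat (wrist panel, (603,200)) and the open neck shows at about (204,150) in the top crop. That matches (574, 35) mm to within 1 mm. I'll measure the lid's offset in the grip from its visible rim.

```bash
cat > off.py <<'E'
from h import *
from m import blob
from scipy.optimize import least_squares
o=arm.get_obs();w,K,E,d=cam("wrist")
T=o["tcp_pos"];Rm=R.from_rotvec(o["eef_rot"]).as_matrix()
c,ar=blob(w,260,225,110,lambda i:(i.min(2)>125)&(i.max(2)-i.min(2)<70))
lo=c[:,1].min();c=np.array([p for p in c if p[1]<lo+55])
# outermost points only
h=cv2.convexHull(c.astype(np.int32))[:,0]; h=h[h[:,1]<lo+50]
zt=T[2]-.0132+.006
P=np.array([(Rm.T@(plane(K,E,x,y,zt)-T))[:2] for x,y in h])*1000
for z in (None,):
    f=least_squares(lambda p:np.hypot(*(P-p).T)-34,[0,0],loss="soft_l1")
    g=least_squares(lambda p:np.hypot(*(P-p[:2]).T)-p[2],[0,0,34],loss="soft_l1")
print(len(h),"lid centre in tool mm",f.x,"rms",np.sqrt((f.fun**2).mean()),"free r",g.x,"tcp",T,o["eef_rot"],o["wrist_force"])
E
python3 off.py
```

```text
19 lid centre in tool mm [-0.77234489  2.12887638] rms 4.256544530453461 free r [-13.29848153   6.22142263  46.17051634] tcp [0.51383699 0.32604707 0.26959695] [1.67909897 2.65471735 0.00499693] [-0.23182287 -0.66735601 -1.88110285]
```

```bash
sed -i 's/^h=cv2.*/h=c[c[:,1]<lo+38]; h=h[[p[1]==h[h[:,0]==p[0]][:,1].min() for p in h]]; print(lo,h[:,0].min(),h[:,0].max())/' off.py; python3 off.py
```

```text
191 196 323
128 lid centre in tool mm [-1.90118262  0.22060329] rms 0.18611976070814362 free r [-1.32534092  0.21681606 33.49795086] tcp [0.51325894 0.325777   0.26807454] [-1.67914409e+00 -2.65508271e+00 -1.56212199e-03] [-0.23592212  0.38059347 -1.843861  ]
```

arm_command(
  series=[
    [0,[-12,-3,0],0],
    [0,[-25,-6,0],0],
    [0,[-34,-8.3,0],0],
    [0,[-38,-9.3,0],0],
    [0,[-40,-9.8,0],0],
    [0,[-40,-9.8,0],0],
    [0,[-38,-9.3,0],0],
    [0,[-32,-8,0],0],
    [0,[-20,-5,0],0],
    [0,[-8.3,-2,0],0],
  ],
)

```text
time_s: 20.75
tcp_pos: [0.5724, 0.0312, 0.2668]
eef_rot: [-1.686, -2.651, 0.003]
wrist_force: [-0.2, -0.6, -0.8]
opening: 0.266
```

arm_command(
  series=[
    [0,[0,0,0],0],
    [0,[0,0,8],0],
    [0,[0,0,12],0],
    [0,[0,0,10],0],
    [0,[0,0,6],0],
    [0,[0,0,4],0],
    [0,[0,0,0],0],
    [0,[0,0,0],0],
    [0,[0,0,0],0],
  ],
)

```text
time_s: 21.5
tcp_pos: [0.5731, 0.0361, 0.2278]
eef_rot: [1.679, 2.655, 0.0]
wrist_force: [-0.7, 0.3, -1.3]
opening: 0.27
```

```bash
python3 off.py; python3 side.py s8.png
```

```text
127 169 351
85 lid centre in tool mm [38.28753217  0.43841437] rms 3.2078270950904675 free r [16.18417044  0.30086027 49.74502358] tcp [0.57306703 0.03611147 0.22782783] [1.67901169e+00 2.65487338e+00 4.08749983e-04] [-0.66822134  0.3298804  -1.28496466]
21.55 [0.57313828 0.03609109 0.22792959] [ 0.19629874  0.0056574  -0.84373223] [-0.68  0.3   0.62  1.87 -0.2   1.03  0.47]
body shift px (dx,dy) [0 0] 0.9988836050033569
```

View pics/s8.png

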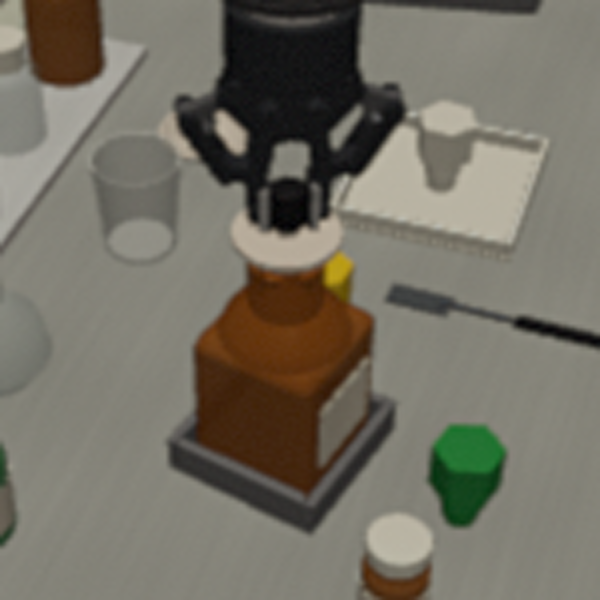

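The lid is over the neck (287,238) and about 16 mm high. This time the rim fit failed because the background confused it, so I'm keeping the earlier offset. Lowering until contact.

arm_command(
  series=[
    [0,[0,0,5],0],
    [0,[0,0,5],0],
    [0,[0,0,3],0],
    [0,[0,0,1.5],0],
    [0,[0,0,0.7],0],
    [0,[0,0,0],0],
    [0,[0,0,0],0],
  ],
)

```text
time_s: 22.18
tcp_pos: [0.5729, 0.036, 0.2123]
eef_rot: [1.679, 2.655, -0.0]
wrist_force: [0.6, -0.4, -1.2]
opening: 0.271
```

arm_command(
  series=[
    [0,[0,0,0.5],0],
    [0,[0,0,0.3],0],
    [0,[0,0,0],0],
  ],
)

```text
time_s: 22.43
tcp_pos: [0.5729, 0.036, 0.2115]
eef_rot: [1.679, 2.655, 0.0]
wrist_force: [0.2, -0.6, -1.4]
opening: 0.269
```

arm_command(
  series=[
    [0,[0,0,0.4],0],
    [0,[0,0,0.3],0],
    [0,[0,0,0],0],
  ],
)

```text
time_s: 22.68
tcp_pos: [0.5729, 0.0361, 0.2112]
eef_rot: [-1.679, -2.655, -0.001]
wrist_force: [-2.8, -0.4, 5.4]
opening: 0.263
```

Contact at the expected height. Releasing gently: a small ease-off, then open and retreat straight up.

arm_command(
  series=[
    [0,[0,0,-0.2],0],
    [0,[0,0,0],0],
    [31,[0,0,0],0],
    [36,[0,0,0],0],
    [45,[0,0,0],0],
    [60,[0,0,0],0],
    [70,[0,0,0],0],
    [70,[0,0,0],0],
    [70,[0,0,0],0],
  ],
  force=20,
)

```text
time_s: 23.43
tcp_pos: [0.5729, 0.0361, 0.211]
eef_rot: [1.679, 2.655, -0.0]
wrist_force: [-0.2, -0.4, 1.2]
opening: 0.7
```

arm_command(
  series=[
    [70,[0,0,-3],0],
    [70,[0,0,-6],0],
    [70,[0,0,-10],0],
    [70,[0,0,-15],0],
    [70,[0,0,-18],0],
    [70,[0,0,-18],0],
    [70,[0,0,-18],0],
    [70,[0,0,-12],0],
    [70,[0,0,0],0],
    [70,[0,0,0],0],
  ],
)

```text
time_s: 24.27
tcp_pos: [0.5731, 0.0361, 0.3117]
eef_rot: [1.679, 2.655, 0.002]
wrist_force: [-0.3, 0.1, -0.7]
opening: 0.702
```

```bash
python3 side.py; python3 - <<'E'
from h import *
from m import blob
w,K,E,d=cam("wrist");b=cam("side")[0]
lid,ar=blob(w,*proj(K,E,[.574,.035,.204]),100,lambda i:(i.min(2)>140)&(i.max(2)-i.min(2)<60))
P=np.array([plane(K,E,x,y,.204)[:2] for x,y in lid]).astype(np.float32)*1000
print("lid",ar,cv2.minEnclosingCircle(P),cv2.fitEllipse(P))
save("s9.png",np.hstack([cv2.resize(b[100:290,190:380],(400,400)),cv2.resize(w,(400,400))]))
E
```

```text
24.2667 [0.5730616  0.0361089  0.31170108] [-0.30578532  0.11803157 -0.72117398] [-0.71  0.22  0.65  1.77 -0.14  1.2   0.41]
body shift px (dx,dy) [0 0] 0.998865008354187
lid 4464 ((573.6087646484375, 35.143035888671875), 33.66815185546875) ((573.6294555664062, 35.191043853759766), (66.1648178100586, 66.35185241699219), 62.330482482910156)
```

View pics/s9.png

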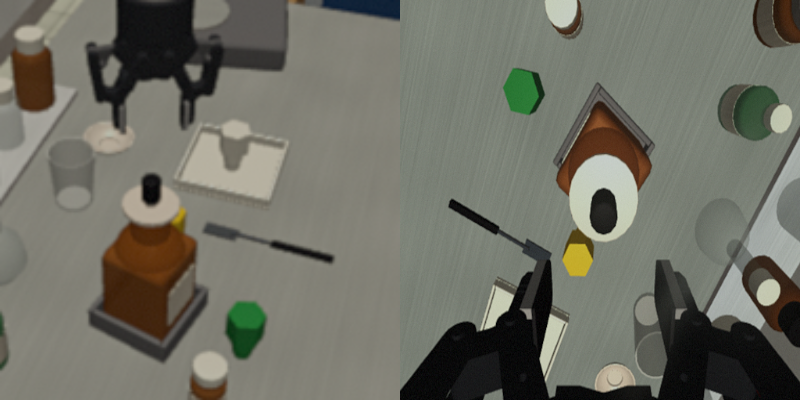

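The lid lies flat on the neck (side panel, (150,203)) and its centre measures (573.6, 35.1) mm against the neck's (574, 35). The stopper stands in the tray and nothing else has moved. Handing in.

```bash
python3 -c "
from bench import ticket
print(ticket.sign_off())"
```

```text
the job is handed in; nothing more can be done
None
```

The job is done and handed in at about 24.4 s of the 72 s allowed. I worked the stopper out with six twists of about 1 rad to and fro, pulling gently upwards. I then stood it upright in the middle of the white tray, and laid the lid over the open neck.

**Last checks:**
- **Lid:** it lies flat, with its centre at (573.6, 35.1) mm against about (574, 35) mm for the neck.
- **Bottle:** its body showed no shift in the side camera at any check, to about 1 pixel (roughly 2 mm).
- **Stopper:** it is still standing in the tray.
- **Gripper:** it is open, about 100 mm above its release height and touching nothing.
- **Other glassware:** nothing looked moved in the final pictures, but I checked this by eye and did not measure it.
- **Forces:** the highest wrist force I read was about 16 N, when the stopper touched the tray floor.

**Checks that failed:** the rim fit for the lid's position in the grip went wrong twice. The first time I fixed it, and it gave about 1.5 mm of offset. The second time, above the neck, I discarded it and used the earlier figure; the final lid measurement agreed with that.

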